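# Index the welding turntable and take out the fixture cassette

## Robot

A 6-joint arm with a two-finger parallel gripper is mounted at the origin on the work surface. World frame = base frame: x ahead of the robot, y to its left, z up, the work surface at z = 0. Lengths are in mm, angles in rad, forces in N, time in s.
With the tool pointing down it reaches from about 350 to 775 mm from the base axis. Payload 7.3 kg.
Tool frame: the origin (TCP) lies midway between the tips of the shut fingers; the grasp point (between the pads) lies 19 mm behind it; z points along the fingers, y is the line along which they close (so a half turn about z gives the same grasp; the last joint's range is limited). The gripper opens to 92 mm and grips with 3 to 60 N. Pads are 19 mm wide; open, the fingers measure 130 mm over their backs; the gripper's body (75 mm by 190 mm) begins 47 mm behind the grasp point.
Start: joints at [1.148, 0.342, 1.524, -0, 1.275, -0.146], TCP at [143.456, 505.04, 226.741] pointing down, gripper open.
Joint ranges: [-2.53, 2.53], [-0.77, 2.02], [0.04, 2.7], [-1, 4.14], [0.28, 2.66], [-3.11, 3.11]. Speed limits (rad/s): [2.57, 2.57, 3.14, 3.14, 3.14, 3.14].

## Interface

Orientations are given as [roll, pitch, yaw] about the fixed x, y, z axes, in that order (R = Rz(yaw) Ry(pitch) Rx(roll)).
In Python, from plant import get_obs, capture, camera_model, close_job, search_frame, regions_of, pinpoint gives the robot as it stands. The module is installed in compiled form; this text tells all that it offers.
- The arm moves only by the shell command python3 -m pendant 'ROWS'. ROWS is JSON, one flat list of numbers, 7 for each row, row after row: the shift along the tool's x, y, z in units of 30 mm (1.0 is 30 mm), then the turn, a rotation vector about the tool's x, y, z in units of 4 degrees (1.0 is 4 degrees), then the closure, from -1 (fully open) to 1 (shut), so that 0 is half open. In form: [dx, dy, dz, wx, wy, wz, gripper, dx, dy, dz, wx, wy, wz, gripper, ...]. A call has 1 to 12 rows; each row shifts and turns the commanded pose from where the row before left it, along the tool's axes as they then stand; what a row does not reach is not made up. A row lasts 1/10 s, in which the tool goes at most 50 mm and 8.59 degrees, less where a joint would pass 70% of its speed; a pose out of reach is approached as far as the arm can. A call with a number of a shift or a turn outside -1 to 1 is refused whole. A call with a gripper value outside its range is refused whole. The fingers move at their own pace and stop on an object; the grip force is fixed at half the most. Time passes only in rows, so rows that do not move let the fingers close. It gives the time, the measured TCP pose, the force, the opening and the grip force at its end, in the units of the state.
- get_obs(): the state, without advancing time (a new reading comes with each control period).
- capture(name): name is "scene" or "top" or "wrist"; returns the picture (400x640x3 uint8, red, green, blue); there is no depth.
- camera_model(name): a dict with "fov_y" (degrees; the focal length in pixels is half the picture's height over the tangent of half this angle, whatever the lens; pixels are square), "cx", "cy" (the principal point, pixels), "pose" (4x4, takes a point from camera to world coordinates). Camera axes: x right, y up, looking along -z (the intrinsics and any distortion apply to the point x, -y, -z); pixel columns grow to the right and rows downward; lengths in mm; the calibration is good to about 2 mm. A picture is of the moment at which its call begins: read the wrist's pose just before it. camera_model takes no time and is no camera call; for the wrist camera it gives the pose at the moment of the call.
- close_job(): hands the job in; it is judged then, once.
Trained networks look in the newest picture that a camera, given by its name, has taken for a name from the list of things; names that differ only in an ending like _2 or _b are one class to them, and where a whole thing is asked for, a point or a joint stands for the part that bears it (a point fixed in the world has none). Each returns a list of dicts, best first, with "score" (0 to 1); they miss things now and then, are a little off and sometimes report something else, mostly with a low value. They report only what shows in the picture. A call takes as long as a camera call.
- search_frame(camera, thing): "location" ([column, row] in pixels, amid what is visible of it).
- regions_of(camera, thing): "pixels" (400x640 bool, what is visible of it) and "location" ([column, row] in pixels, amid what is visible of it).
- pinpoint(camera, thing): "location" ([column, row] in pixels: a listed point, or the origin of a listed thing).
The state is a dict: "time": time; "joint_positions": joint angles; "dq": joint speeds; "tau": joint torques, N m; "tool_pos": TCP position; "tcp_rot": TCP orientation; "contact_force": force on the tool from outside, world axes, zero at the start; "moment": the same for the moment, N m; "grip_width": finger opening in mm; "finger_force": force on a finger pad.
Only numpy, scipy, OpenCV 4.12 (cv2) and the standard library are available. Lean on these libraries where they do the work, as an engineer would, in place of code of your own. Each camera call takes 0.05 s, during which the arm holds its last target. There are 200 camera calls.

## Task

Lift the turntable's sprung red plunger knob, swing the table clockwise (seen from above) a third of a turn away from the torch, and let the plunger drop fully home in the hole with the green mark. Then pinch the cassette's two orange side catches together, lift it level out of its nest to at least 7 cm above its seat, and finish while still holding it there, clear of everything else. Leave the hammer, wire brush, spray can and hole plate where they lie.

Things in the scene. Friction and masses are not known exactly. Their poses are not given: they have to be found in the camera images.
- positioner: Blue round turntable base fixed to the bench, 280 mm across, with a steel index ring on it, ring top 60 mm above the bench. Origin: on the turning axis at bench height, z up. Angles below are in its frame, counter-clockwise from its x. Two 13 mm ring holes lie 120 mm from the axis: start hole at 240 deg, unload hole (green mark) at 120 deg. Place and yaw differ at every start.
- head (a joint): Turning aluminium disc, 220 mm across, top 78 mm above the bench; plunger on its rim, cassette across from it. rad, grows clockwise seen from above: 0 at the start (plunger at 240 deg, cassette at 60 deg under the torch), 2.094 at the unload hole (plunger 120 deg, cassette -60 deg). End stops 0.012 past both holes. Friction 0.12 N m; locked while the pin is in a hole.
- plunger (a joint): Sprung upright plunger, 120 mm from the turning axis. m: 0 fully down in a hole, 0.016 at most. Its 10 mm blunt-ended pin goes 8 mm into a hole (1.5 mm play each side): lift it well over 8 mm (12 is good), then turn. Let go between the holes it rides on the ring at 0.008 and, pushed on sideways, snaps into the next hole. The spring pulls down with 3.5 N at 0, 6.5 N at 12 mm.
- knob (a point): Middle of the plunger's upright round red knob, 26 mm in diameter and 26 mm tall; 117 mm above the bench when fully down (knob from 104 to 130 mm). Under it is a 24 mm collar up to 98 mm above the bench. Moves up with the plunger and round with the head.
- unload_hole (a point): Mouth of the unload hole in the ring, by the green mark, 60 mm above the bench.
- torch_tip (a point): Tip of the fixed welding torch, 156 mm above the bench, over the cassette's starting place (60 deg, 66 mm from the axis). The 22 mm thick torch slants up and outward to 245 mm height and a 22 mm post at 60 deg, 195 mm from the axis, 270 mm tall.
- cassette: Loose grey cassette, 0.2 to 0.42 kg, in its nest 66 mm from the turning axis; rides with the head. Origin: centre of its underside, 78 mm above the bench when seated; z up, x radially outward, y tangential. Body 70 (x) x 40 (y) x 38 mm; a steel bracket on top reaches 62 mm above the origin, within y = +-17 mm. It comes only straight up, with both orange catches (+y and -y sides) pinched in.
- catch_left (a joint): Orange catch tab on the cassette's +y side at x = 0: 24 mm wide, from 3 to 51 mm above the cassette's origin. The two tabs' outer faces are 58 mm apart free, 46 mm pinched. m: 0 free, 0.006 pinched in against its stop; barb free of the nest beyond about 0.004. Spring 2 N at 0, 5 N at the stop; grip with 15 to 30 N.
- catch_right (a joint): The same catch on the cassette's -y side; 0 free, 0.006 pinched in.
- nest (a point): Centre of the nest's floor on the disc, 78 mm above the bench: the cassette's seat. Nest lips over the catches' barbs reach y = +-42 mm (cassette axes) and 16 mm above the disc; guides 14 mm high all round with 1.5 mm play; nothing of the nest is higher. Turns with the head.
- hammer: Bystander: hammer with a yellow handle, 280 mm long, lying on the bench. Origin at bench height under its middle.
- wire_brush: Bystander: wire brush with a wooden back, 260 x 30 x 38 mm, lying on the bench. Origin: centre of its underside.
- spray_can: Bystander: upright aluminium and blue spray can, 64 mm across, 150 mm tall. Origin: centre of its underside.
- hole_plate: Bystander: flat steel plate with four holes, 90 x 70 x 6 mm. Origin: centre of its underside.

How it is judged (in metres and radians):
On the way, in this order (a step that is already met when the one before it is completed fails the run):
1. the plunger is lifted out of its start hole (value of joint plunger above 0.0083 m and value of joint head below 1.9 rad), for 0.05 s.
2. the head stands at the unload station with the plunger down in its hole, the cassette still seated (value of joint head above 2.0644 rad and value of joint plunger below 0.0025 m and height (world z) of cassette below 0.084 m), for 0.2 s.
3. both catches are pinched in and the cassette is lifted off its seat (value of joint each of catch_left, catch_right above 0.004 m and height (world z) of cassette above 0.1 m and value of joint head above 2.0644 rad and value of joint plunger below 0.0025 m), for 0.1 s.
At the end, for the whole second after the job is handed in: The cassette is held still in the fingers, both catches in over 4 mm, its underside over 60 mm above its seat (138 mm above the bench), within 15 deg of level, touching neither turntable nor can; head at the unload station (within 0.03 rad), plunger down (within 2.5 mm) (value of joint head above 2.0644 rad and value of joint plunger below 0.0025 m and height (world z) of cassette above 0.138 m and angle between cassette's own z axis and vertical below 0.26 rad and value of joint each of catch_left, catch_right above 0.004 m and contact force between cassette and the fingers above 3 N and contact force between cassette and positioner below 0.2 N and contact force between cassette and spray_can below 0.2 N and linear speed of cassette below 0.03 m/s); the arm keeps its last pose, push and grip.
It fails at once if the hammer is moved by more than 25 mm (distance of hammer from where it was at the start of the episode above 0.025 m).
It fails at once if the wire brush is moved by more than 25 mm (distance of wire_brush from where it was at the start of the episode above 0.025 m).
It fails at once if the spray can is moved by more than 25 mm (distance of spray_can from where it was at the start of the episode above 0.025 m).
It fails at once if the hole plate is moved by more than 25 mm (distance of hole_plate from where it was at the start of the episode above 0.025 m).
It also fails if it takes over 64 s, if anything falls off the work surface, if the arm or the gripper's body presses on something with over 40 N, if the wrist force passes 120 N, or if a joint passes its speed limit or range.

## Working session

There is one attempt and no reset: what is moved stays moved. The work goes in short steps, Python scripts to look and compute and a shell command to move; the robot and the scene stay as the last step left them, time stands still between calls to the robot, and variables do not carry over. Pictures are saved under pics/ and viewed, at most 10 in all, crops included, and the job is handed in when it is done.

```bash
mkdir -p pics; cat > h.py <<'E'
import numpy as np, cv2
from plant import *
from scipy.spatial.transform import Rotation as Rn
def ray(cam,px,m=None):
    m=m or camera_model(cam); f=200/np.tan(np.radians(m["fov_y"])/2); P=np.array(m["pose"])
    d=P[:3,:3]@np.array([(px[0]-m["cx"])/f,-(px[1]-m["cy"])/f,-1.0]); return P[:3,3],d
def at_z(cam,px,z,m=None):
    o,d=ray(cam,px,m); return o+d*(z-o[2])/d[2]
def proj(cam,p,m=None):
    m=m or camera_model(cam); f=200/np.tan(np.radians(m["fov_y"])/2); P=np.array(m["pose"])
    c=P[:3,:3].T@(np.array(p)-P[:3,3]); return np.array([m["cx"]-f*c[0]/c[2],m["cy"]+f*c[1]/c[2]])
def save(cam,n):
    im=capture(cam); cv2.imwrite(f"pics/{n}.png",im[:,:,::-1]); return im
E
python3 - <<'E'
from h import *
np.set_printoptions(precision=1,suppress=True)
Z=dict(positioner=0,knob=117,unload_hole=60,torch_tip=156,cassette=78,nest=78,hammer=0,wire_brush=0,spray_can=0,hole_plate=0)
for c in("top","scene"):
    save(c,c+"0"); m=camera_model(c); print(c,{k:v for k,v in m.items() if k!='pose'}, np.array(m['pose'])[:3,3])
    for k,z in Z.items():
        for r in pinpoint(c,k)[:2]:
            print(k,round(r["score"],2),np.array(r["location"]),at_z(c,r["location"],z)[:2])
o=get_obs();print(o["time"],o["tool_pos"],o["tcp_rot"],o["contact_force"],o["grip_width"])
E
cd pics; python3 -c "
import cv2,numpy as np
cv2.imwrite('both.png',np.vstack([cv2.resize(cv2.imread(n),(480,300)) for n in('top0.png','scene0.png')]))"
```

```text
top {'fov_y': 53.1964608975555, 'cx': 330.2023975124251, 'cy': 197.8282721240219} [ 352.2   -8.3 1302.6]
positioner 0.78 [350.2 171.9] [607.2 -68.1]
knob 0.6 [389.9 180.7] [ 557.8 -182.1]
knob 0.19 [469.3 217.4] [ 448.2 -416.1]
torch_tip 0.74 [330.9 153.2] [632.3  -4.4]
cassette 0.74 [336.9 158.6] [634.1 -23. ]
cassette 0.36 [333.6 158.4] [634.7 -12.6]
nest 0.63 [334.2 161.3] [625.4 -14.5]
hammer 0.77 [468.4 216. ] [ 462.2 -453.6]
wire_brush 0.94 [195.2 196.1] [524.2 442.6]
spray_can 0.74 [420.3 156.7] [ 659.5 -301.5]
scene {'fov_y': 51.64239306339721, 'cx': 314.5974728831796, 'cy': 200.6787938062481} [1558.3   29.   857.7]
positioner 0.62 [288.9 252.8] [596.8 -81.8]
knob 0.66 [254.3 214.1] [ 560.6 -187.7]
unload_hole 0.76 [321.2 224.4] [524.2  14.5]
torch_tip 0.85 [310.6 219.5] [628.1 -14.3]
torch_tip 0.58 [255.  211.9] [ 602.4 -176.1]
cassette 0.62 [309.9 241.6] [631.7 -15.4]
nest 0.96 [307.5 240.6] [627.6 -22.6]
hammer 0.63 [180.6 221. ] [ 459.1 -464.6]
wire_brush 0.85 [454.5 245.1] [526.5 443.1]
spray_can 0.81 [212.2 264.1] [ 661.4 -305.1]
hole_plate 0.55 [239.3 207.1] [ 364.7 -282.3]
1.1 [143.4 505.  226.7] [3.1 0.  2.9] [-0.7  1.2 -0.3] 91.85976995871711
```

View pics/top0.png

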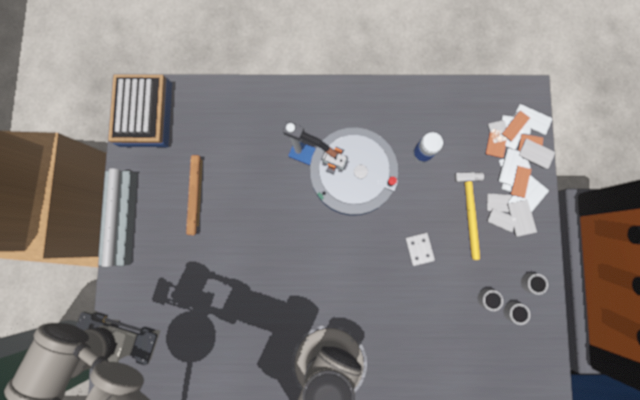

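View pics/scene0.png

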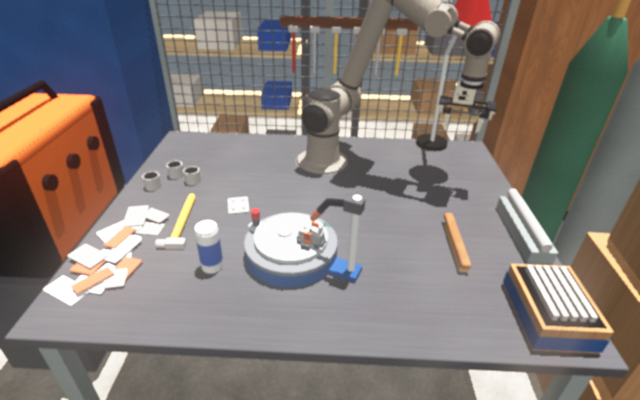

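The top view shows the knob at (391,181), the turntable centre near (354,170), the cassette under the torch at (335,159) and the can at (428,147). The scene view agrees: red knob at (254,214), green mark at about (321,224). I'll fit the axis and yaw, then head for the knob.

```bash
cat >> h.py <<'E'
np.set_printoptions(precision=2,suppress=True)
def delta(p,yawdeg):
    """tool-frame shift (30mm units) and turn (4deg units) to a tool-down pose"""
    o=get_obs(); R=Rn.from_euler("xyz",o["tcp_rot"]); T=Rn.from_euler("xyz",[np.pi,0,np.radians(yawdeg)])
    w=(R.inv()*T).as_rotvec(degrees=True)/4; d=np.array(p)-o["tool_pos"]
    print("t",o["time"],"pos",o["tool_pos"],"rot",np.degrees(o["tcp_rot"]),"q6",o["joint_positions"][5],"F",o["contact_force"],"w",o["grip_width"])
    print("shift now",R.inv().apply(d)/30,"shift after turn",T.inv().apply(d)/30,"turn",w)
E
python3 - <<'E'
from h import *
from scipy.optimize import least_squares
K=np.array([[557.8,-182.1],[560.6,-187.7]]).mean(0);H=np.array([524.2,14.5]);T=np.array([630.,-9.4])
f=lambda v:np.concatenate([v[:2]+r*np.array([np.cos(v[2]+np.radians(a)),np.sin(v[2]+np.radians(a))])-P for P,r,a in((K,120,240),(H,120,120),(T,66,60))])
s=least_squares(f,[605,-71,.17]);print(s.x[:2],np.degrees(s.x[2]),s.fun)
delta([559,-185,210],68)
m=camera_model("wrist");o=get_obs();R=Rn.from_euler("xyz",o["tcp_rot"]);P=np.array(m["pose"]);print(R.inv().apply(P[:3,3]-o["tool_pos"]),R.as_matrix().T@P[:3,:3])
E
```

```text
[602.93 -73.83] 9.701141665639817 [ 2.1  -1.47  2.08  4.   -4.17 -2.53]
t 1.1 pos [143.45 505.03 226.72] rot [180.     0.   164.14] q6 -0.1459607274977279 F [-0.74  1.19 -0.35] w 91.85976995871711
shift now [-19.61 -18.34   0.56] shift after turn [-16.14  21.46   0.56] turn [ 0.   -0.   24.03]
[  76.99    0.76 -157.23] [[ 0.    0.96  0.29]
 [ 1.   -0.   -0.  ]
 [-0.    0.29 -0.96]]
```

```bash
python3 -m pendant '[-0.98,-0.92,0,0,0,0,-1,-0.98,-0.92,0,0,0,0,-1,-0.98,-0.92,0,0,0,0,-1,-0.98,-0.92,0,0,0,0,-1,-0.98,-0.92,0,0,0,0,-1,-0.98,-0.92,0,0,0,0,-1,-0.98,-0.92,0,0,0,0,-1,-0.98,-0.92,0,0,0,0,-1,-0.98,-0.92,0,0,0,0,-1,-0.98,-0.92,0,0,0,0,-1]' &&
python3 -m pendant '[-0.98,-0.92,0,0,0,0,-1,-0.98,-0.92,0,0,0,0,-1,-0.98,-0.92,0,0,0,0,-1,-0.98,-0.92,0,0,0,0,-1,-0.98,-0.92,0,0,0,0,-1,-0.98,-0.92,0,0,0,0,-1,-0.98,-0.92,0,0,0,0,-1,-0.98,-0.92,0,0,0,0,-1,-0.98,-0.92,0,0,0,0,-1,-0.98,-0.92,0,0,0,0,-1]' &&
python3 -m pendant '[0,0,0,0,0,1,-1,0,0,0,0,0,1,-1,0,0,0,0,0,1,-1,0,0,0,0,0,1,-1,0,0,0,0,0,1,-1,0,0,0,0,0,1,-1,0,0,0,0,0,1,-1,0,0,0,0,0,1,-1,0,0,0,0,0,1,-1,0,0,0,0,0,1,-1,0,0,0,0,0,1,-1,0,0,0,0,0,1,-1]' &&
python3 -m pendant '[0,0,0,0,0,1,-1,0,0,0,0,0,1,-1,0,0,0,0,0,1,-1,0,0,0,0,0,1,-1,0,0,0,0,0,1,-1,0,0,0,0,0,1,-1,0,0,0,0,0,1,-1,0,0,0,0,0,1,-1,0,0,0,0,0,1,-1,0,0,0,0,0,1,-1,0,0,0,0,0,1,-1,0,0,0,0,0,1,-1]'
python3 - <<'E'
from h import *
delta([559,-185,210],68)
m=camera_model("wrist"); save("wrist","w1")
for k,z in dict(knob=117,unload_hole=60,cassette=78,torch_tip=156,nest=78,positioner=0).items():
    for r in pinpoint("wrist",k)[:2]: print(k,round(r["score"],2),np.array(r["location"]),at_z("wrist",r["location"],z,m)[:2])
E
```

```text
time: 2.1
tool_pos: [351.5, 157.7, 227.0]
tcp_rot: [3.141, 0.001, 2.865]
contact_force: [0.6, 1.0, -0.6]
grip_width: 91.5
finger_force: 0.0
time: 3.1
tool_pos: [558.9, -188.2, 226.6]
tcp_rot: [3.141, 0.0, 2.865]
contact_force: [1.0, 0.3, 0.9]
grip_width: 91.6
finger_force: 0.0
time: 4.3
tool_pos: [558.2, -186.6, 226.6]
tcp_rot: [-3.142, -0.0, 2.024]
contact_force: [0.1, 0.6, 0.5]
grip_width: 91.8
finger_force: 0.0
time: 5.5
tool_pos: [558.2, -186.6, 226.6]
tcp_rot: [-3.141, -0.0, 1.186]
contact_force: [1.0, -0.0, -0.1]
grip_width: 91.8
finger_force: 0.0
t 5.5 pos [ 558.2  -186.64  226.62] rot [-179.99   -0.01   67.97] q6 -0.06848505191488512 F [ 1.04 -0.04 -0.09] w 91.78442917090173
shift now [0.06 0.   0.55] shift after turn [0.06 0.   0.55] turn [-0.   -0.   -0.01]
knob 0.89 [314.6 200.5] [ 556.33 -187.66]
positioner 0.81 [316.2  58.7] [603.9 -73.1]
```

View pics/w1.png

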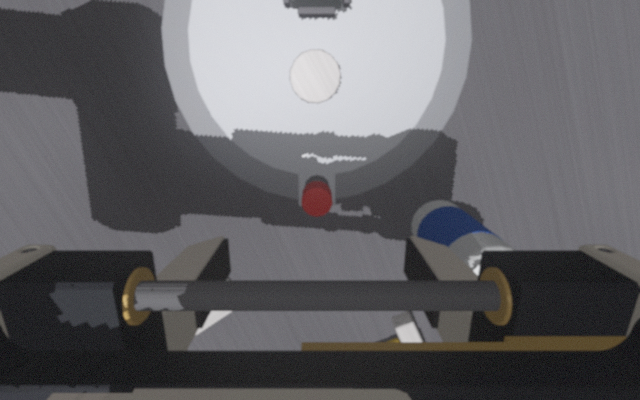

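The wrist view shows the red knob at (316,198), midway between the fingers, with the disc's centre cap at (315,75) and the can clear at (460,235). The TCP is within 2 mm of the knob, so I'll descend and grip.

```bash
python3 - <<'E'
from h import *
print(at_z("wrist",(315.5,76),80))
E
python3 -m pendant '[0,0,0.83,0,0,0,-1,0,0,0.83,0,0,0,-1,0,0,0.83,0,0,0,-1,0,0,0.83,0,0,0,-1,0,0,0.83,0,0,0,-1,0,0,0,0,0,0,-1]' && python3 -m pendant '[0,0,0,0,0,0,1,0,0,0,0,0,0,1,0,0,0,0,0,0,1,0,0,0,0,0,0,1,0,0,0,0,0,0,1,0,0,0,0,0,0,1,0,0,0,0,0,0,1,0,0,0,0,0,0,1]'
```

```text
[594.49 -94.13  80.  ]
time: 6.45
tool_pos: [556.2, -185.7, 98.9]
tcp_rot: [-3.135, -0.001, 1.19]
contact_force: [0.0, 0.5, -0.1]
grip_width: 91.8
finger_force: 0.0
time: 7.25
tool_pos: [558.2, -186.6, 102.2]
tcp_rot: [-3.142, -0.0, 1.189]
contact_force: [-0.3, 0.4, 0.1]
grip_width: 32.2
finger_force: 0.0
```

```bash
python3 -m pendant '[0,0,0,0,0,0,1,0,0,0,0,0,0,1,0,0,0,0,0,0,1]'
python3 - <<'E'
from h import *
im=cv2.imread("pics/top0.png");m=camera_model("top")
for ax in([604,-73.5],[594.5,-94]):
    print(ax,proj("top",ax+[80],m))
    t=np.linspace(0,2*np.pi,60)
    for r,z,c in((140,60,(0,255,0)),(110,78,(0,0,255))):
        pts=np.array([proj("top",[ax[0]+r*np.cos(a),ax[1]+r*np.sin(a),z],m) for a in t])
        if ax[0]>600: cv2.polylines(im,[np.int32(pts*8)],True,c,1,cv2.LINE_AA,3)
        print(r,pts.min(0),pts.max(0))
cv2.imwrite("pics/ov.png",cv2.resize(im[100:240,270:470],(800,560)))
E
```

```text
time: 7.55
tool_pos: [558.2, -186.6, 102.2]
tcp_rot: [-3.142, -0.0, 1.189]
contact_force: [0.4, 0.3, 0.5]
grip_width: 25.3
finger_force: 30.0
[604, -73.5] [353.1  167.97]
140 [308.55 126.39] [397.04 213.27]
110 [317.83 133.86] [388.34 203.07]
[594.5, -94] [359.7  170.99]
140 [315.   129.28] [403.58 216.34]
110 [324.38 136.8 ] [394.97 206.16]
```

View pics/ov.png

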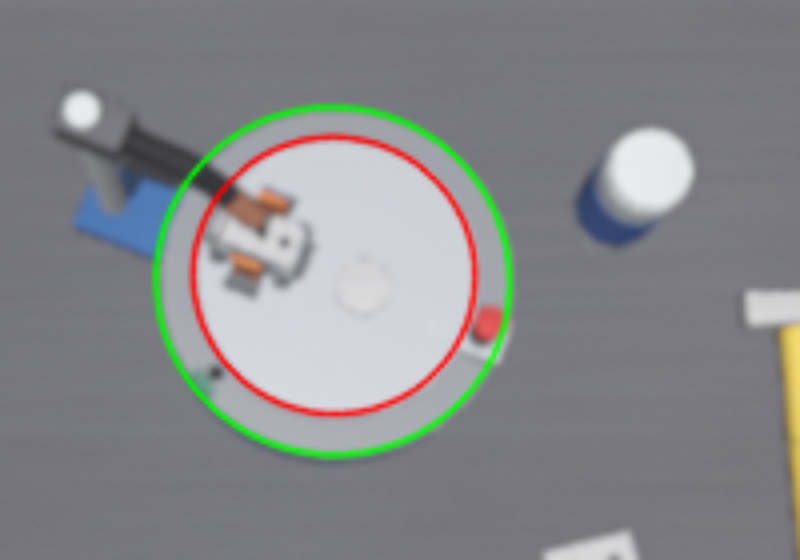

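The overlay puts the axis at (604,-73.5): both rims match, and the pale cap is off-axis, so I'm ignoring it. The knob is gripped at 25.3 mm. I'll lift 12.5 mm and start the swing.

```bash
python3 -m pendant '[0,0,-0.21,0,0,0,1,0,0,-0.21,0,0,0,1,0,0,0,0,0,0,1,0,0,0,0,0,0,1]' && python3 -m pendant '[0.01,-0.28,0,0,0,1,1,0.01,-0.28,0,0,0,1,1,0.01,-0.28,0,0,0,1,1,0.01,-0.28,0,0,0,1,1,0.01,-0.28,0,0,0,1,1,0,0,0,0,0,0,1,0,0,0,0,0,0,1]'; python3 - <<'E'
from h import *
c=np.array([603.2,-75.3]);a=np.radians(228);delta(list(c+120*np.array([np.cos(a),np.sin(a)]))+[114.8],48)
o=get_obs();v=o["tool_pos"][:2]-c;print(np.hypot(*v),np.degrees(np.arctan2(v[1],v[0]))%360)
E
```

```text
time: 7.95
tool_pos: [558.1, -186.5, 114.5]
tcp_rot: [-3.141, -0.0, 1.189]
contact_force: [0.2, 0.0, -6.5]
grip_width: 25.5
finger_force: 30.0
time: 8.65
tool_pos: [522.7, -164.5, 114.6]
tcp_rot: [-3.141, -0.0, 0.842]
contact_force: [0.4, 0.4, -6.7]
grip_width: 25.5
finger_force: 30.0
t 8.65 pos [ 522.69 -164.47  114.64] rot [-179.97   -0.     48.25] q6 0.28382444987375327 F [ 0.42  0.44 -6.73] w 25.509314538875312
shift now [ 0.    0.01 -0.01] shift after turn [ 0.    0.01 -0.01] turn [-0.01 -0.    0.06]
120.13646604641046 227.92119312168768
```

```bash
python3 -m pendant '[0.01,-0.28,0,0,0,1,1,0.01,-0.28,0,0,0,1,1,0.01,-0.28,0,0,0,1,1,0.01,-0.28,0,0,0,1,1,0.01,-0.28,0,0,0,1,1,0.01,-0.28,0,0,0,1,1,0.01,-0.28,0,0,0,1,1,0.01,-0.28,0,0,0,1,1,0.01,-0.28,0,0,0,1,1,0.01,-0.28,0,0,0,1,1,0.01,-0.28,0,0,0,1,1,0,0,0,0,0,0,1]' &&  python3 -m pendant '[0.01,-0.28,0,0,0,1,1,0.01,-0.28,0,0,0,1,1,0.01,-0.28,0,0,0,1,1,0.01,-0.28,0,0,0,1,1,0.01,-0.28,0,0,0,1,1,0.01,-0.28,0,0,0,1,1,0.01,-0.28,0,0,0,1,1,0.01,-0.28,0,0,0,1,1,0.01,-0.28,0,0,0,1,1,0.01,-0.28,0,0,0,1,1,0.01,-0.28,0,0,0,1,1,0,0,0,0,0,0,1]'; python3 - <<'E'
from h import *
c=np.array([603.2,-75.3]);a=np.radians(128);delta(list(c+120*np.array([np.cos(a),np.sin(a)]))+[114.8],-52)
o=get_obs();v=o["tool_pos"][:2]-c;print(np.hypot(*v),np.degrees(np.arctan2(v[1],v[0]))%360)
save("wrist","w2");m=camera_model("wrist")
for r in pinpoint("wrist","unload_hole")[:2]:print(r["score"],r["location"],at_z("wrist",r["location"],60,m))
E
```

```text
time: 9.85
tool_pos: [483.6, -83.2, 114.9]
tcp_rot: [3.142, -0.001, 0.073]
contact_force: [1.4, -0.8, -7.0]
grip_width: 25.7
finger_force: 30.0
time: 11.05
tool_pos: [512.1, 1.8, 114.9]
tcp_rot: [-3.141, -0.002, -0.693]
contact_force: [1.9, -5.3, -7.1]
grip_width: 25.2
finger_force: 30.0
t 11.05 pos [512.14   1.76 114.93] rot [-179.97   -0.11  -39.73] q6 2.118783405927427 F [ 1.9  -5.32 -7.07] w 25.21924591442031
shift now [ 0.07 -0.81  0.  ] shift after turn [-0.11 -0.81  0.  ] turn [-0.01 -0.03  3.07]
119.29303965045781 139.76189305301884
0.88 [279.8, 215.3] [531.05  19.78  60.  ]
```

```bash
python3 -m pendant '[0.01,-0.28,0,0,0,1,1,0.01,-0.28,0,0,0,1,1,0.01,-0.28,0,0,0,1,1,0,0,0,0,0,0,1,0,0,0,0,0,0,1]' &&  python3 -m pendant '[0,0,0.1,0,0,0,1,0,0,0.1,0,0,0,1,0,0,0,0,0,0,1]'; python3 - <<'E'
from h import *
c=np.array([603.2,-75.3]);a=np.radians(127.8);delta(list(c+120*np.array([np.cos(a),np.sin(a)]))+[102],-52)
o=get_obs();v=o["tool_pos"][:2]-c;print(np.hypot(*v),np.degrees(np.arctan2(v[1],v[0]))%360)
E
```

```text
time: 11.65
tool_pos: [529.7, 18.4, 114.9]
tcp_rot: [-3.141, -0.002, -0.901]
contact_force: [2.9, -5.0, -7.8]
grip_width: 25.1
finger_force: 30.0
time: 11.95
tool_pos: [529.6, 18.3, 108.9]
tcp_rot: [-3.141, -0.002, -0.902]
contact_force: [3.4, -5.1, -5.7]
grip_width: 25.2
finger_force: 30.0
t 11.95 pos [529.59  18.3  108.89] rot [-179.98   -0.12  -51.66] q6 2.363858163045215 F [ 3.45 -5.1  -5.71] w 25.169461300531687
shift now [-0.03 -0.03  0.23] shift after turn [-0.03 -0.03  0.23] turn [-0.   -0.03  0.09]
119.07677061151955 128.1797687777299
```

The plunger is below 8 mm and the spring still pulls, so the pin is entering the hole. I'll lower it the rest of the way.

```bash
python3 -m pendant '[0,0,0.11,0,0,0,1,0,0,0.11,0,0,0,1,0,0,0,0,0,0,1]' &&  python3 -m pendant '[0,0,0,0,0,0,-1,0,0,0,0,0,0,-1,0,0,0,0,0,0,-1,0,0,0,0,0,0,-1,0,0,0,0,0,0,-1,0,0,0,0,0,0,-1,0,0,0,0,0,0,-1,0,0,0,0,0,0,-1]' && python3 -m pendant '[0,0,-1,0,0,0,-1,0,0,-1,0,0,0,-1,0,0,-1,0,0,0,-1,0,0,-1,0,0,0,-1,0,0,0,0,0,0,-1]'; python3 - <<'E'
from h import *
c=np.array([603.5,-74.5]);a=np.radians(-52);p=c+66*np.array([np.cos(a),np.sin(a)]);print(p)
delta(list(p)+[222],-52)
save("wrist","w3");m=camera_model("wrist")
for k,z in dict(knob=117,cassette=78).items():
  for r in pinpoint("wrist",k)[:2]:print(k,r["score"],r["location"],at_z("wrist",r["location"],z,m))
for z in(117,125):
  P=at_z("wrist",pinpoint("wrist","knob")[0]["location"],z,m) if pinpoint("wrist","knob") else None;print(z,P)
E
```

```text
time: 12.25
tool_pos: [529.6, 18.3, 102.5]
tcp_rot: [-3.141, -0.002, -0.902]
contact_force: [1.7, -5.6, -2.7]
grip_width: 25.1
finger_force: 30.0
time: 13.05
tool_pos: [528.8, 19.9, 102.2]
tcp_rot: [-3.142, 0.0, -0.905]
contact_force: [0.1, -0.2, -0.4]
grip_width: 84.8
finger_force: 0.0
time: 13.55
tool_pos: [530.9, 19.7, 226.5]
tcp_rot: [-3.136, -0.006, -0.905]
contact_force: [0.3, 0.1, 0.2]
grip_width: 91.9
finger_force: 0.0
[ 644.13 -126.51]
t 13.55 pos [530.93  19.72 226.48] rot [-179.66   -0.33  -51.85] q6 2.368438290718385 F [0.29 0.11 0.17] w 91.90436077581899
shift now [6.16 0.04 0.18] shift after turn [6.16 0.03 0.15] turn [-0.09 -0.08  0.04]
knob 0.67 [317.4, 198.4] [530.45  20.81 117.  ]
117 [530.45  20.81 117.  ]
125 [531.87  18.96 125.  ]
```

View pics/w3.png

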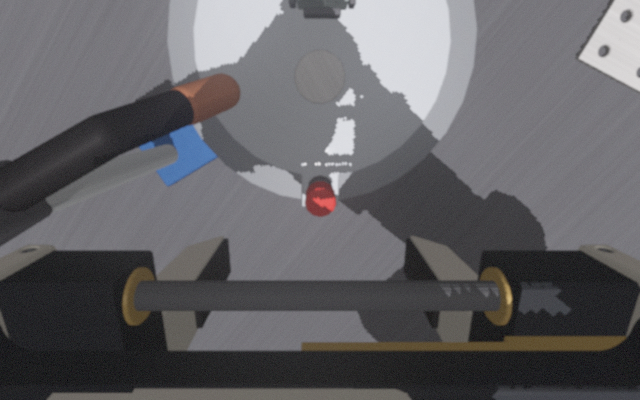

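The wrist view shows the knob at (320,198), the same place as before the lift, so the plunger is home. The torch is on the left, ending at (225,90). Next I'll move over the cassette along tool x.

```bash
python3 -m pendant '[0.77,0,0,0,0,0,-1,0.77,0,0,0,0,0,-1,0.77,0,0,0,0,0,-1,0.77,0,0,0,0,0,-1,0.77,0,0,0,0,0,-1,0.77,0,0,0,0,0,-1,0.77,0,0,0,0,0,-1,0.77,0,0,0,0,0,-1,0,0,0,0,0,0,-1,0,0,0,0,0,0,-1]'; python3 - <<'E'
from h import *
delta([644,-126.5,101],-52)
m=camera_model("wrist");save("wrist","w4")
for k,z in dict(cassette=78,nest=78).items():
  for r in pinpoint("wrist",k)[:2]:print(k,r["score"],r["location"],at_z("wrist",r["location"],z,m))
for k in("catch_left","catch_right"):
  for r in regions_of("wrist",k)[:2]:print(k,r["score"],r["location"],r["pixels"].sum(),at_z("wrist",r["location"],129,m))
for d in(29,-29):
  y=np.radians(-52);print(proj("wrist",[644-d*np.sin(y),-126.5+d*np.cos(y),129],m))
E
```

```text
time: 14.9
tool_pos: [642.6, -125.5, 220.9]
tcp_rot: [3.141, 0.002, -0.906]
contact_force: [0.4, 0.8, 0.3]
grip_width: 91.9
finger_force: 0.0
t 14.9 pos [ 642.57 -125.51  220.95] rot [179.94   0.12 -51.9 ] q6 2.166520353290149 F [0.38 0.79 0.34] w 91.87499237984146
shift now [ 0.06 -0.02  4.  ] shift after turn [ 0.06 -0.02  4.  ] turn [0.01 0.03 0.03]
cassette 0.79 [315.8, 182.1] [ 646.84 -127.5    78.  ]
catch_left 0.85 [286.5, 192.8] 378 [ 667.11 -116.53  129.  ]
catch_right 0.84 [351.2, 191.2] 374 [ 628.18 -148.77  129.  ]
[280.78 200.59]
[354.47 200.78]
```

View pics/w4.png

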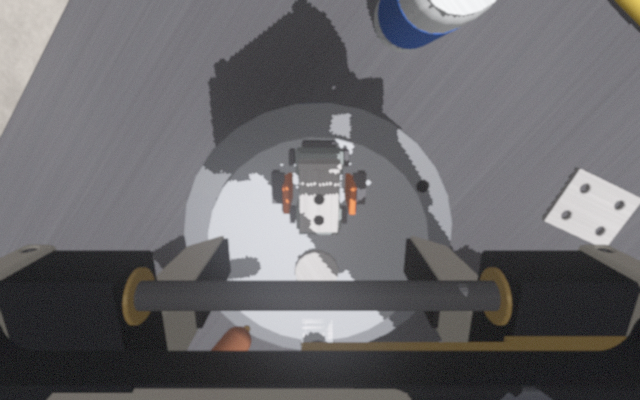

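The wrist view shows the cassette between the fingers, with orange catches at (287,193) and (351,191) and the torch tip clear at (235,340). I'll descend with a small correction and pinch.

```bash
python3 -m pendant '[0.12,-0.02,0.6,0,0,0,-1,0,0,0.7,0,0,0,-1,0,0,0.7,0,0,0,-1,0,0,0.7,0,0,0,-1,0,0,0.6,0,0,0,-1,0,0,0.35,0,0,0,-1,0,0,0.2,0,0,0,-1,0,0,0.1,0,0,0,-1,0,0,0,0,0,0,-1,0,0,0,0,0,0,-1]' && python3 -m pendant '[0,0,0,0,0,0,1,0,0,0,0,0,0,1,0,0,0,0,0,0,1,0,0,0,0,0,0,1,0,0,0,0,0,0,1,0,0,0,0,0,0,1,0,0,0,0,0,0,1,0,0,0,0,0,0,1,0,0,0,0,0,0,1,0,0,0,0,0,0,1]'
```

```text
time: 16.15
tool_pos: [646.1, -128.0, 104.6]
tcp_rot: [-3.141, -0.001, -0.905]
contact_force: [1.7, 0.9, -0.5]
grip_width: 91.6
finger_force: 0.0
time: 17.15
tool_pos: [645.7, -128.2, 104.3]
tcp_rot: [-3.141, -0.001, -0.905]
contact_force: [-2.3, -1.5, 5.0]
grip_width: 43.6
finger_force: 30.0
```

```bash
python3 -m pendant '[0,0,-0.1,0,0,0,1,0,0,-0.2,0,0,0,1,0,0,-0.2,0,0,0,1,0,0,-0.2,0,0,0,1,0,0,-0.2,0,0,0,1,0,0,-0.1,0,0,0,1,0,0,0,0,0,0,1,0,0,0,0,0,0,1]'; python3 - <<'E'
from h import *
delta([645.7,-128.2,184],-52); save("wrist","w5")
E
```

```text
time: 17.95
tool_pos: [645.6, -127.9, 133.6]
tcp_rot: [-3.142, 0.0, -0.905]
contact_force: [-0.1, -0.6, -2.7]
grip_width: 44.2
finger_force: 30.0
t 17.95 pos [ 645.63 -127.87  133.64] rot [-180.      0.01  -51.86] q6 2.163900539482753 F [-0.09 -0.62 -2.71] w 44.196899532455205
shift now [ 0.01  0.   -1.68] shift after turn [ 0.01  0.   -1.68] turn [-0.    0.    0.04]
```

View pics/w5.png

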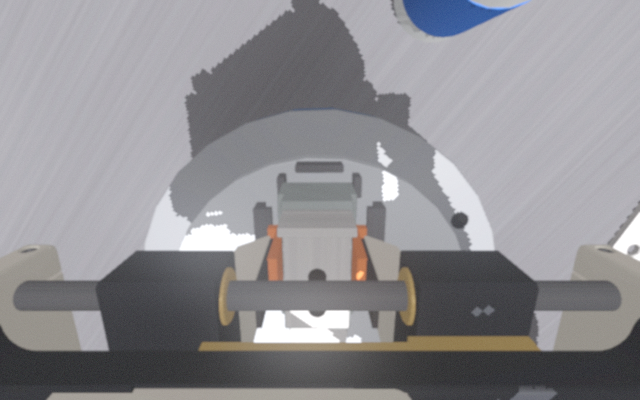

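The cassette is out of its nest between the pads with both catches in, and the 2.7 N load matches its weight. I'll lift on to about 87 mm above the seat.

```bash
python3 -m pendant '[0,0,-0.2,0,0,0,1,0,0,-0.35,0,0,0,1,0,0,-0.4,0,0,0,1,0,0,-0.4,0,0,0,1,0,0,-0.35,0,0,0,1,0,0,-0.2,0,0,0,1,0,0,0,0,0,0,1,0,0,0,0,0,0,1,0,0,0,0,0,0,1,0,0,0,0,0,0,1]'; python3 - <<'E'
from h import *
save("wrist","w6"); save("scene","s6")
a=cv2.imread("pics/w6.png");b=cv2.resize(cv2.imread("pics/s6.png")[150:300,180:420],(640,400))
cv2.imwrite("pics/c6.png",cv2.resize(np.vstack([a,b]),(480,600)))
E
```

```text
time: 19.0
tool_pos: [645.4, -127.9, 190.0]
tcp_rot: [3.141, 0.001, -0.905]
contact_force: [-0.1, -0.3, -3.6]
grip_width: 44.4
finger_force: 30.0
```

View pics/c6.png

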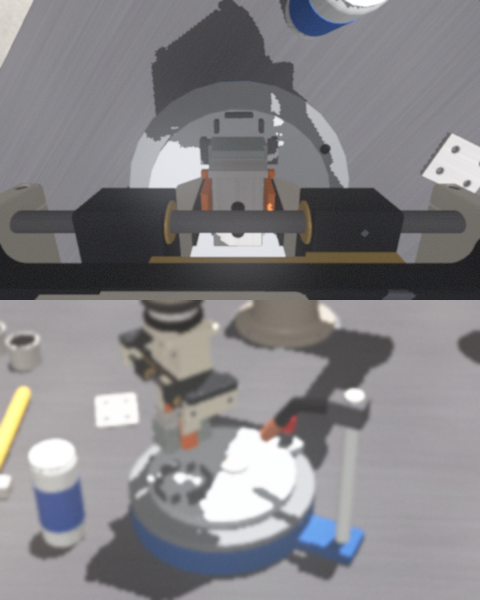

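The cassette hangs level in the fingers, well above the empty nest and clear of the can and torch. I'm handing it in.

```bash
python3 -c "
from plant import *
print(close_job())"
```

```text
the job is handed in; nothing more can be done
None
```

The job is handed in (no verdict came back): the turntable is indexed to the green-marked hole with the plunger home, and the cassette is held level about 86 mm above its seat, with both catches pinched and clear of everything else.

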